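# Let the craft ball out of the lever dispenser

### The job

One lane of the wooden dispenser holds a craft ball behind its gate, the other a glue stick. Press down the paddle of the ball's lane until its gate lifts and the ball rolls down into the pocket at the low end, then let the lever come back up so that the gate is fully down again. Do not touch or lift the ball or the glue stick, do not work the other lever, and leave everything else on the table where it is.

Things in the scene. Friction and masses are not known exactly. Their poses are not given: they have to be found in the camera images.
- stand: Fixed wooden dispenser, 270 (x) x 198 mm (y). Origin: centre of its underside, on the table; x points up the lanes, away from the low, robot-facing end; y left; z up. Two lanes, 62 mm wide, centred at y = +37 and -37 mm, dark floors falling 12 degrees towards -x. Across each lane at x = -20 mm stands a gate; each lane has a rocking lever along its outer side, y = +84 or -84 mm.
- left_lever (a joint): The lever of the left lane (stand +y side), rad: 0 = gate fully down (rest), grows as its paddle is pressed down, stop at 0.45. The ball passes under the gate from about 0.25 on. A spring returns it to 0; the paddle needs about 4 N to start moving and about 8 N at the stop.
- right_lever (a joint): The lever of the right lane (stand -y side), rad: 0 = gate fully down (rest), grows as its paddle is pressed down, stop at 0.45. The ball passes under the gate from about 0.25 on. A spring returns it to 0; the paddle needs about 4 N to start moving and about 8 N at the stop.
- left_paddle (a point): Centre of the top face of the left lever's paddle (46 mm along the stand's x, 40 mm along its y, 6 mm thick), at the lever's far, +x, end; 137 mm above the table at rest. The pivot is 90 mm nearer along the stand's x and 12 mm lower; full travel is about 40 mm down, over free space.
- right_paddle (a point): Centre of the top face of the right lever's paddle (46 mm along the stand's x, 40 mm along its y, 6 mm thick), at the lever's far, +x, end; 137 mm above the table at rest. The pivot is 90 mm nearer along the stand's x and 12 mm lower; full travel is about 40 mm down, over free space.
- left_gate (a point): Middle of the bottom edge of the left lane's gate, a wooden plate 52 mm wide, 6 mm thick, at the lever's near end; about 6 mm above the lane floor at rest, lifts by up to about 44 mm.
- right_gate (a point): Middle of the bottom edge of the right lane's gate, a wooden plate 52 mm wide, 6 mm thick, at the lever's near end; about 6 mm above the lane floor at rest, lifts by up to about 44 mm.
- ball: Plain wooden craft ball, 30 mm diameter, about 15 g; origin at its centre. It waits against the uphill side of the gate in the left or the right lane (stand y about +37 or -37 mm, either may occur); once its gate is up it rolls within 1 s down to its lane's pocket at the low end, and rests against the front lip there (lip top 86 mm high), at stand x about -115 mm.
- glue_stick: White glue stick with grey cap, cylinder 30 mm diameter, 50 mm long, lying across the other lane against that lane's gate; origin at its centre, its y axis along its length.
- mortar: Small grey stone bowl, 60 mm wide, 42 mm high, on the table behind the dispenser, between and beyond the paddles. Origin: centre of its underside.
- paint_bottle: White paint bottle with black cap, 48 mm diameter, 115 mm high, on the dispenser's left (stand +y) side. Origin: centre of its underside.
- paint_jar: Glass jar with white lid, 60 mm diameter, 60 mm high, on the dispenser's right (stand -y) side. Origin: centre of its underside.
- spare_stick: A glue stick standing upright on the table, 30 mm diameter, 92 mm high, left of the left paddle; not part of the job. Origin: centre of its underside.
- eraser: White eraser, 55 x 25 x 13 mm, on the table near the right paddle. Origin: centre of its underside.
- brush: Paint brush 200 mm long lying on the table well to the right. Origin: middle of its underside, x along the handle.
- water_cup: Blue ceramic cup, 70 mm wide, 85 mm high, well to the left. Origin: centre of its underside.

How it is judged:
By the outcome, as a careful person would: the job done as asked, in the order asked, and still so for the second after the job is handed in, with the robot touching nothing.
It also fails if it takes over 32 s, if anything falls off the work surface, if the arm or the gripper's body presses on something with over 40 N, if the wrist force passes 120 N, or if a joint passes its speed limit or range.

### The arm

A 6-joint arm with a two-finger parallel gripper is mounted at the origin on the work surface. World frame = base frame: x ahead of the robot, y to its left, z up, the work surface at z = 0. Lengths are in m, angles in rad, forces in N, time in s.
With the tool pointing down it reaches from about 0.25 to 0.775 m from the base axis. Payload 4 kg.
Tool frame: the origin (TCP) lies between the finger pads; the fingertips stand 19 mm ahead of it and the grasp point (between the pads) is the TCP; z points along the fingers, y is the line along which they close (so a half turn about z gives the same grasp; the last joint's range is limited). The gripper opens to 85 mm and grips with 20 to 120 N. Pads are 22 mm wide; open, the fingers measure 114 mm over their backs; the gripper's body (76 mm by 85 mm) begins 54 mm behind the grasp point. The pads swing forward as they close: fully open they stand 13 mm farther back than shut.
Start: joints at [1.065, 0.087, 1.371, -0, 1.684, -0.103], TCP at [0.216, 0.506, 0.25] pointing down, gripper open.
Joint ranges: [-3.1, 3.1], [-0.76, 2.03], [0.27, 2.55], [-1.08, 4.22], [0.17, 2.65], [-2.57, 2.57]. Speed limits (rad/s): [2.79, 2.79, 3.14, 3.14, 3.14, 3.14].

### API

Orientations are given as a unit quaternion [x, y, z, w].
In Python, from bench import read_state, snapshot, get_calibration, close_job gives the robot as it stands.
- The arm moves only by the shell command python3 -m inch 'ROWS'. ROWS is JSON, a list of rows, each a list of 7 numbers: the shift along the tool's x, y, z in m, then the turn, a rotation vector about the tool's x, y, z in degrees, then the opening, from -1 (shut) to 1 (fully open). In form: [[x, y, z, ax, ay, az, hand], ...]. A call has 1 to 20 rows; each row shifts and turns the commanded pose from where the row before left it, along the tool's axes as they then stand; what a row does not reach is not made up. A row lasts 1/12 s, in which the tool goes at most 41.7 mm and 7.16 degrees, less where a joint would pass 70% of its speed; a pose out of reach is approached as far as the arm can. A call is refused whole if a number of a shift passes 0.0417 or a number of a turn 7.16, either way. A call with a gripper value outside its range is refused whole. The fingers move at their own pace and stop on an object; the grip force is fixed at half the most. Time passes only in rows, so rows that do not move let the fingers close. It gives the time, the measured TCP pose, the force, the opening and the grip force at its end, in the units of the state.
- read_state(): the state, without advancing time (a new reading comes with each control period).
- snapshot(name): name is "side" or "top" or "wrist"; returns the picture (420x560x3 uint8, red, green, blue); there is no depth.
- get_calibration(name): a dict with "intrinsics" (3x3 intrinsics, pixels), "dist_coeffs" ([k1, k2, p1, p2, k3] as OpenCV has them; the pictures are not rectified), "rvec" (rotation vector, rad) and "tvec" (3), from world to camera coordinates, as OpenCV has them. Camera axes: x right, y down, z forward; pixel columns grow to the right and rows downward; lengths in m; the calibration is good to about 2 mm. A picture is of the moment at which its call begins: read the wrist's pose just before it. get_calibration takes no time and is no camera call; for the wrist camera it gives the pose at the moment of the call.
- close_job(): hands the job in; it is judged then, once.
The state is a dict: "t": time; "q": joint angles; "qd": joint speeds; "tau": joint torques, N m; "tcp_pos": TCP position; "orientation": TCP orientation; "force": force on the tool from outside, world axes, zero at the start; "torque": the same for the moment, N m; "opening": opening from 0.0 (shut) to 1.0 (fully open); "grasp_force": force on a finger pad.
Only numpy, scipy, OpenCV 4.12 (cv2) and the standard library are available. Lean on these libraries where they do the work, as an engineer would, in place of code of your own. Each camera call takes 0.05 s, during which the arm holds its last target. There are 200 camera calls.

## Working session

There is one attempt and no reset: what is moved stays moved. The work goes in short steps, Python scripts to look and compute and a shell command to move; the robot and the scene stay as the last step left them, time stands still between calls to the robot, and variables do not carry over. Pictures are saved under pics/ and viewed, at most 10 in all, crops included, and the job is handed in when it is done.

```bash
mkdir -p pics; python3 - <<'E'
from bench import *
import cv2
for n in("top","side"):
    cv2.imwrite(f"pics/{n}0.png",snapshot(n)[:,:,::-1])
    print(n,get_calibration(n))
s=read_state();print(s["t"],s["tcp_pos"],s["orientation"],s["opening"],s["force"])
E
```

```text
top {'intrinsics': array([[393.59779508,   0.        , 288.53930993],
       [  0.        , 393.59779508, 208.40320568],
       [  0.        ,   0.        ,   1.        ]]), 'dist_coeffs': array([0.02956081, 0.        , 0.        , 0.        , 0.        ]), 'rvec': array([ 2.12668992, -2.15124604,  0.1509457 ]), 'tvec': array([-0.006935  ,  0.57072878,  1.11131863])}
side {'intrinsics': array([[491.69633592,   0.        , 281.23538141],
       [  0.        , 491.69633592, 209.29064998],
       [  0.        ,   0.        ,   1.        ]]), 'dist_coeffs': array([-0.13824742,  0.        ,  0.        ,  0.        ,  0.        ]), 'rvec': array([ 0.09430221, -2.76074239,  1.45889591]), 'tvec': array([0.54475036, 0.14472873, 1.44362737])}
0.1 [0.21540918 0.505625   0.24926069] [ 2.00043887e-01  9.79786437e-01 -9.46706556e-04 -2.90160256e-04] 1.0033541873556195 [ 0.33445234 -0.32725046 -0.59479058]
```

View pics/top0.png

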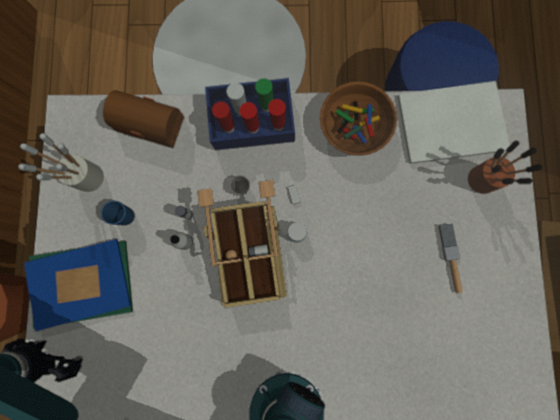

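View pics/side0.png

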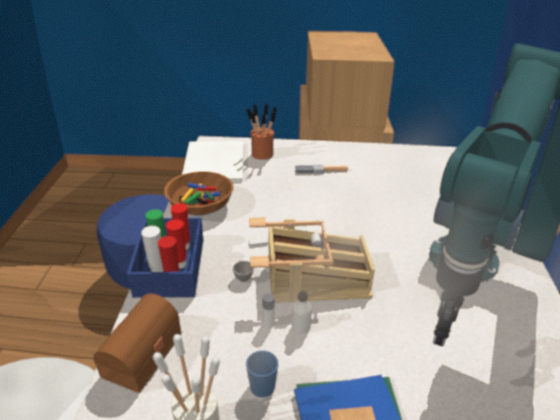

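The top view shows the ball at about (231,254), in the left (+y) lane. The glue stick is at (258,251) in the right lane, and the paddles are at about (206,197) and (266,188). I'll zoom in for accuracy.

```bash
cat > h.py <<'E'
import numpy as np,cv2
from bench import *
def ray(n,uv,z):
    c=get_calibration(n);R=cv2.Rodrigues(np.array(c["rvec"]))[0];t=np.array(c["tvec"])
    p=cv2.undistortPoints(np.array([[uv]],float),c["intrinsics"],c["dist_coeffs"])[0,0]
    d=R.T@np.array([*p,1]);o=-R.T@t
    return o+d*(z-o[2])/d[2]
def proj(n,P):
    c=get_calibration(n)
    return cv2.projectPoints(np.array(P,float).reshape(-1,1,3),c["rvec"],c["tvec"],c["intrinsics"],c["dist_coeffs"])[0][:,0]
E
python3 - <<'E'
from h import *
im=cv2.imread("pics/top0.png")[165:315,150:320]
cv2.imwrite("pics/topc.png",cv2.resize(im,None,fx=4,fy=4,interpolation=cv2.INTER_CUBIC)*1)
l=ray("top",(206,197),.137);r=ray("top",(266,188),.137)
print(l,r,np.linalg.norm(l-r))
E
```

```text
[0.59029094 0.20862197 0.137     ] [0.613094  0.0462567 0.137    ] 0.16395871239458024
```

View pics/topc.png

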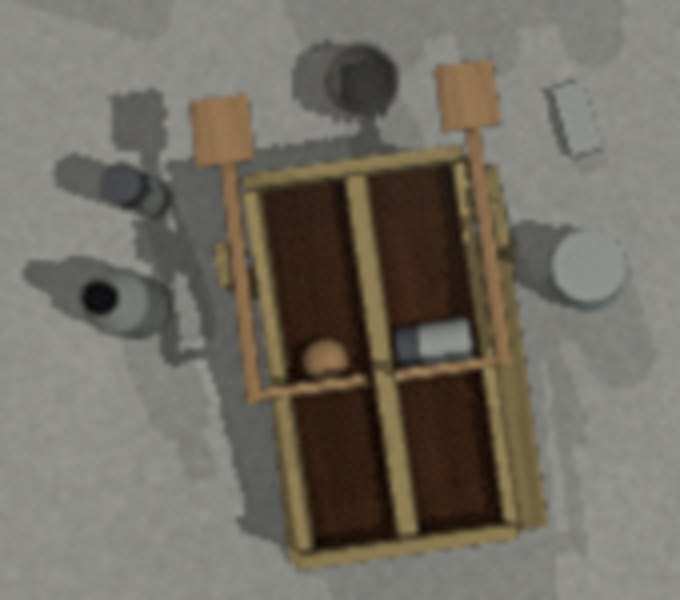

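The side view fits this: levers on both outer sides, with their paddles overhanging the far end. The left paddle's centre is at crop (222,130), full-image pixel (205.5,197.5), which puts it at about (0.590, 0.209). The paddles are 164 mm apart (168 expected) and the stand's yaw is about 8°. Next I'll shut the fingers, turn the tool and travel above it.

```bash
python3 -m inch '[[0,0,0,0,0,-6.2,-1],[0,0,0,0,0,-6.2,-1],[0,0,0,0,0,-6.2,-1],[0,0,0,0,0,-6.2,-1],[0,0,0,0,0,-6.2,-1]]'
python3 -m inch '[[-0.0206,-0.0216,0,0,0,0,-1],[-0.0206,-0.0216,0,0,0,0,-1],[-0.0206,-0.0216,0,0,0,0,-1],[-0.0206,-0.0216,0,0,0,0,-1],[-0.0206,-0.0216,0,0,0,0,-1],[-0.0206,-0.0216,0,0,0,0,-1],[-0.0206,-0.0216,0,0,0,0,-1],[-0.0206,-0.0216,0,0,0,0,-1],[-0.0206,-0.0216,0,0,0,0,-1],[-0.0206,-0.0216,0,0,0,0,-1],[-0.0206,-0.0216,0,0,0,0,-1],[-0.0206,-0.0216,0,0,0,0,-1],[-0.0206,-0.0216,0,0,0,0,-1],[-0.0206,-0.0216,0,0,0,0,-1],[-0.0206,-0.0216,0,0,0,0,-1],[-0.0206,-0.0216,0,0,0,0,-1],[0,0,0,0,0,0,-1],[0,0,0,0,0,0,-1]]'
python3 - <<'E'
from h import *
s=read_state();print(s["t"],s["tcp_pos"],s["orientation"],s["opening"],s["force"])
w=snapshot("wrist");cv2.imwrite("pics/w1.png",w[:,:,::-1])
print(get_calibration("wrist"))
p=s["tcp_pos"];print(proj("wrist",[[.59,.209,.137]]))
E
```

```text
t: 0.52
tcp_pos: [0.2155, 0.5057, 0.2496]
orientation: [-0.072, 0.997, -0.001, -0.0]
force: [-0.3, -0.2, -0.7]
opening: 0.3
grasp_force: 0.0
t: 2.02
tcp_pos: [0.5903, 0.2078, 0.2488]
orientation: [-0.068, 0.998, -0.0, -0.001]
force: [-0.3, -0.9, 0.1]
opening: 0.0
grasp_force: 0.0
2.0167 [0.59026817 0.20782991 0.24880696] [-6.77450354e-02  9.97701789e-01 -6.26388790e-05 -1.32179701e-03] 0.00024104130195369756 [-0.32047271 -0.8665836   0.05739452]
{'intrinsics': array([[317.61465064,   0.        , 280.61618378],
       [  0.        , 317.61465064, 203.07010288],
       [  0.        ,   0.        ,   1.        ]]), 'dist_coeffs': array([-0.05649279,  0.        ,  0.        ,  0.        ,  0.        ]), 'rvec': array([-1.92520301, -2.20759774, -0.33068814]), 'tvec': array([-0.12711057, -0.62313907,  0.19904453])}
[[280.27324058 207.00918737]]
```

View pics/w1.png

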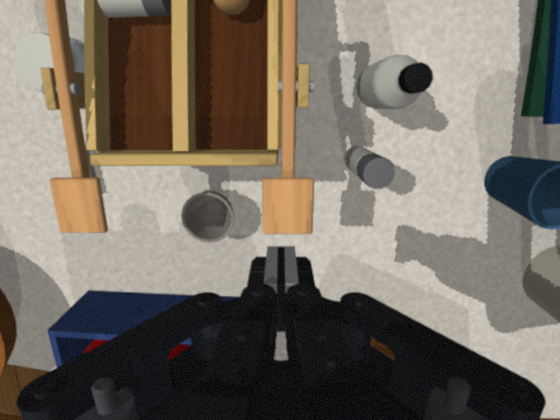

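The wrist view shows the left paddle (right in the picture) with its top face centred at about (288,206); the prediction was (280,207). The right paddle is at about (78,206).

```bash
python3 - <<'E'
from h import *
from scipy.spatial.transform import Rotation as Ro
l=ray("wrist",(288,206),.137);r=ray("wrist",(78,206),.137)
s=read_state();R=Ro.from_quat(s["orientation"])
print(l,r,np.linalg.norm(l-r),R.inv().apply(l-s["tcp_pos"]))
E
```

```text
[0.58836714 0.21484257 0.137     ] [0.61113734 0.04925073 0.137     ] 0.1671500581205242 [9.20807316e-05 6.07225910e-03 1.12303105e-01]
```

```bash
python3 -m inch '[[0,0.005,0.01,0,0,0,-1],[0,0,0.02,0,0,0,-1],[0,0,0.02,0,0,0,-1],[0,0,0.02,0,0,0,-1],[0,0,0.012,0,0,0,-1],[0,0,0.004,0,0,0,-1],[0,0,0,0,0,0,-1]]'
python3 -m inch '[[0,0,0.006,0,0,0,-1],[0,0,0.005,0,0,0,-1],[0,0,0.005,0,0,0,-1],[0,0,0,0,0,0,-1]]'
python3 -m inch '[[0,0,0.006,0,0,0,-1],[0,0,0.006,0,0,0,-1],[0,0,0.006,0,0,0,-1],[0,0,0,0,0,0,-1]]'
```

```text
t: 2.65
tcp_pos: [0.5876, 0.2148, 0.1627]
orientation: [-0.07, 0.998, -0.0, -0.002]
force: [0.1, -0.2, 1.0]
opening: -0.001
grasp_force: 0.0
t: 2.98
tcp_pos: [0.5904, 0.2147, 0.1497]
orientation: [-0.069, 0.998, 0.001, 0.002]
force: [2.5, 1.3, 4.6]
opening: -0.0
grasp_force: 2.5
t: 3.32
tcp_pos: [0.5899, 0.2146, 0.1314]
orientation: [-0.069, 0.998, 0.001, 0.001]
force: [1.0, 0.1, 7.1]
opening: -0.002
grasp_force: 3.3
```

Contact is as expected and the tip is about 25 mm down. I'll go 9 mm further, hold, then look.

```bash
python3 -m inch '[[0,0,0.005,0,0,0,-1],[0,0,0.004,0,0,0,-1],[0,0,0,0,0,0,-1],[0,0,0,0,0,0,-1],[0,0,0,0,0,0,-1],[0,0,0,0,0,0,-1],[0,0,0,0,0,0,-1],[0,0,0,0,0,0,-1],[0,0,0,0,0,0,-1],[0,0,0,0,0,0,-1],[0,0,0,0,0,0,-1],[0,0,0,0,0,0,-1],[0,0,0,0,0,0,-1],[0,0,0,0,0,0,-1],[0,0,0,0,0,0,-1],[0,0,0,0,0,0,-1]]'
python3 - <<'E'
from h import *
a=snapshot("top")[165:315,150:320,::-1];b=snapshot("side")[200:320,230:400,::-1]
cv2.imwrite("pics/c2.png",np.hstack([cv2.resize(x,(390,int(390*x.shape[0]/x.shape[1])),interpolation=cv2.INTER_CUBIC)[:275] for x in(a,b)]))
E
```

```text
t: 4.65
tcp_pos: [0.5896, 0.2144, 0.124]
orientation: [-0.069, 0.998, 0.001, 0.001]
force: [-1.2, 0.2, 7.6]
opening: -0.003
grasp_force: 3.4
```

View pics/c2.png

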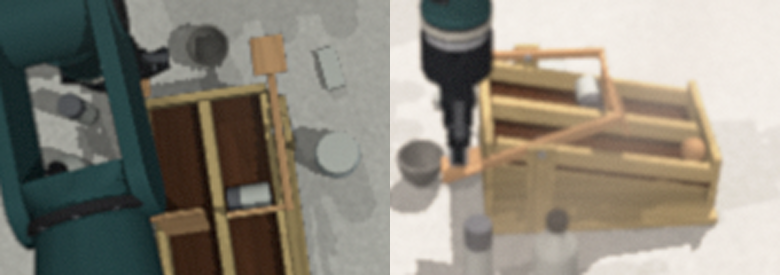

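The side crop shows the left lever tilted with its gate up. The ball has rolled to the low end, at crop (693,148), and the glue stick hasn't moved. Now I'll raise slowly, then retreat.

```bash
python3 -m inch '[[0,0,-0.005,0,0,0,-1],[0,0,-0.005,0,0,0,-1],[0,0,-0.005,0,0,0,-1],[0,0,-0.005,0,0,0,-1],[0,0,-0.005,0,0,0,-1],[0,0,-0.005,0,0,0,-1],[0,0,-0.005,0,0,0,-1],[0,0,-0.01,0,0,0,-1],[0,0,-0.02,0,0,0,-1],[0,0,-0.03,0,0,0,-1],[0,0,-0.03,0,0,0,-1],[0.01,0.03,-0.01,0,0,0,-1],[0.015,0.035,0,0,0,0,-1],[0.015,0.035,0,0,0,0,-1],[0.015,0.035,0,0,0,0,-1],[0.015,0.035,0,0,0,0,-1],[0.015,0.035,0,0,0,0,-1],[0.015,0.03,0,0,0,0,-1],[0,0,0,0,0,0,-1],[0,0,0,0,0,0,-1]]'
python3 -m inch '[[0.02,0.03,0,0,0,0,-1],[0.02,0.03,0,0,0,0,-1],[0,0,0,0,0,0,-1],[0,0,0,0,0,0,-1],[0,0,0,0,0,0,-1],[0,0,0,0,0,0,-1]]'
python3 - <<'E'
from h import *
a=snapshot("top")[165:315,150:320,::-1];b=snapshot("side")[200:320,230:400,::-1]
cv2.imwrite("pics/c3.png",np.hstack([cv2.resize(x,(390,int(390*x.shape[0]/x.shape[1])),interpolation=cv2.INTER_CUBIC)[:275] for x in(a,b)]))
E
```

```text
t: 6.42
tcp_pos: [0.4554, 0.4338, 0.2548]
orientation: [-0.071, 0.997, -0.002, -0.002]
force: [-0.6, -0.8, -0.1]
opening: -0.0
grasp_force: 0.0
t: 6.92
tcp_pos: [0.4109, 0.4854, 0.256]
orientation: [-0.068, 0.998, -0.001, -0.0]
force: [0.8, -0.1, -0.3]
opening: 0.002
grasp_force: 0.0
```

View pics/c3.png

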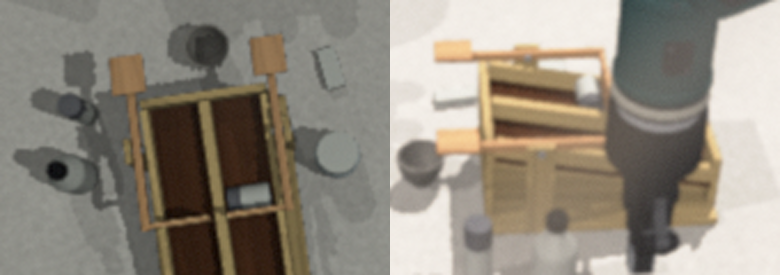

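The lever is level again with its gate down, and nothing else has moved. The ball was already in the pocket in the last view, so I'm handing in.

```bash
python3 -c "
from bench import close_job
print(close_job())"
```

```text
the job is handed in; nothing more can be done
None
```

I pressed the left paddle until the ball rolled down to the low end of its lane, then let the lever come back up so the gate is down again, and handed the job in at about 7 s; nothing else appeared to have moved, though the last picture did not show the pocket.

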